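# Free the seized carriage of a rusted printer axis

## Robot

A 6-joint arm with a two-finger parallel gripper is mounted at the origin on the work surface. World frame = base frame: x ahead of the robot, y to its left, z up, the work surface at z = 0. Lengths are in mm, angles in degrees, forces in N, time in s.
With the tool pointing down it reaches from about 325 to 850 mm from the base axis. Payload 4.4 kg.
Tool frame: the origin (TCP) lies midway between the tips of the shut fingers; the grasp point (between the pads) lies robot.pinch_z behind it (robot.pinch_z is the distance from the TCP to the grasp point, in mm); y points along the fingers, z is the direction in which the jaws open and shut, and the axes are right-handed (so a half turn about y gives the same grasp; the last joint's range is limited). The gripper opens to 94 mm and grips with 3 to 60 N. Pads are 16 mm wide; open, the fingers measure 119 mm over their backs; the gripper's body (75 mm by 177 mm) begins 78 mm behind the grasp point.
Start: joints at [-8.623, 11.837, 88.321, -0, 79.842, -8.623], TCP at [575.002, -0.012, 170.447] pointing down, gripper open.
Joint ranges: [-156.59, 156.59], [-49.26, 127.26], [12.9, 141.05], [-63.56, 243.56], [4.71, 150.69], [-161.64, 161.64]. Speed limits (degrees/s): [159.86, 159.86, 180, 180, 180, 180].

## Interface

Orientations are given as [roll, pitch, yaw] about the fixed x, y, z axes, in that order (R = Rz(yaw) Ry(pitch) Rx(roll)).
In Python, from station import robot, vision gives the robot as it stands.
- The arm moves only by the tool carry_out, never from a script. Its argument "series" is a list of rows, each a list of 4 numbers: the shift along the tool's x, y, z in mm, then the turn about the tool's y in degrees. A call has 1 to 8 rows; each row shifts and turns the commanded pose from where the row before left it, along the tool's axes as they then stand; what a row does not reach is not made up. A row lasts 1/8 s, in which the tool goes at most 62.5 mm and 10.7 degrees, less where a joint would pass 70% of its speed; a pose out of reach is approached as far as the arm can. A call is refused whole if a number of a shift passes 62.5 or a number of a turn 10.7, either way. A call with a gripper value outside its range is refused whole. "jaw" is the opening, from -1 (shut) to 1 (fully open), set as the call begins (left out, the last holds). The fingers move at their own pace and stop on an object; "force" is the grip in N (left out, the last holds). Time passes only in rows, so rows that do not move let the fingers close. It gives the time, the measured TCP pose, the force and the opening at its end, in the units of the state.
- robot.sense(): the state, without advancing time (a new reading comes with each control period).
- vision.capture(name): name is "scene" or "side" or "wrist"; returns (picture, depth): 384x512x3 uint8, red, green, blue; 384x512 float32, mm along the optical axis (not along the pixel's ray), 0 where there is no reading.
- vision.calibration(name): a dict with "camera_matrix" (3x3 intrinsics, pixels), "rvec" (rotation vector, rad) and "tvec" (3), from world to camera coordinates, as OpenCV has them. Camera axes: x right, y down, z forward; pixel columns grow to the right and rows downward; lengths in mm; the calibration is good to about 2 mm. A picture is of the moment at which its call begins: read the wrist's pose just before it. calibration takes no time and is no camera call; for the wrist camera it gives the pose at the moment of the call.
- robot.hand_in(): hands the job in, once; it reports no verdict.
The state is a dict: "t": time; "q": joint angles; "dq": joint speeds; "tau": joint torques, N m; "eef_pos": TCP position; "eef_rot": TCP orientation; "ft_force": force on the tool from outside, world axes, zero at the start; "ft_torque": the same for the moment, N m; "finger_gap": opening from 0.0 (shut) to 1.0 (fully open).
Only numpy, scipy, OpenCV 4.12 (cv2) and the standard library are available. Lean on these libraries where they do the work, as an engineer would, in place of code of your own. Each camera call takes 0.05 s, during which the arm holds its last target.

## Task

One of the two plywood printer axis units on the bench has brown, rusted rods and its carriage has seized. Work that carriage free with two short strokes, each 3 to 5 cm towards the unit's orange end stop and then back to where it started, pausing for a moment at each end; then run it all the way up to the orange stop and let go. Leave the carriage of the other unit, with the bright rods, where it is.

Things in the scene. Friction and masses are not known exactly. Their poses are not given: they have to be found in the camera images.
- carriage_rusty (a joint): Slide of the seized carriage along the rusted rods, in m: 0 at the plain end, 0.17 against the orange end stop, the end farther from the robot. It starts between 0.010 and 0.045. Stiff all the way, about 9 to 11 N in either direction; it stays where it is left.
- carriage_rusty_tab (a point): Centre of the upright white grip tab on the rusted unit's carriage, 85 mm above the bench. x points along the rods to the orange stop, y across, z up. The tab is 20 mm along x, 30 mm along y, 50 mm high (top at 110 mm), in the middle of a grey block 60 mm along x, 86 mm along y, top at 60 mm. Rods, bearing sleeves and patches on the block are rust brown.
- stop_face (a point): Middle of the top edge, 60 mm above the bench, of the orange stop block that the rusted unit's carriage block must meet; same axes. The unit is fixed to the bench, turned up to 30 degrees: plywood base 310 x 110 x 12 mm, plywood end plates 72 mm high, 140 mm from its middle, two 10 mm rods 60 mm apart.
- carriage_clean_tab (a point): The same point of the other unit, of the same shape and size with white tab and orange stop, but with bright steel rods and sleeves. Its carriage slides with about 4 N and is to be left where it is.

How it is judged (in metres and radians):
On the way, in this order (a step that is already met when the one before it is completed fails the run):
1. first short stroke: the carriage pauses 20 to 65 mm towards the orange stop from where it started (distance of carriage_rusty_tab from where it was at the start of the episode between 0.02 and 0.065 m and value of joint carriage_rusty above 0.028 m and velocity of joint carriage_rusty between -0.015 and 0.015 m/s), for 0.04 s.
2. back again: it pauses within 12 mm of where it started (distance of carriage_rusty_tab from where it was at the start of the episode below 0.012 m and velocity of joint carriage_rusty between -0.015 and 0.015 m/s), for 0.04 s.
3. second short stroke: it pauses 20 to 65 mm towards the orange stop from where it started (all of step 1), for 0.04 s.
4. back again: it pauses within 12 mm of where it started (all of step 2), for 0.04 s.
At the end, for the whole second after the job is handed in: The rusted unit's carriage stands at rest within 13 mm of the orange end stop (slide above 0.157 m), and the clean unit's carriage is within 15 mm of where it was at the start (value of joint carriage_rusty above 0.157 m and velocity of joint carriage_rusty between -0.015 and 0.015 m/s and distance of carriage_clean_tab from where it was at the start of the episode below 0.015 m); the robot touches nothing.
It fails at once if the clean unit's carriage is pushed more than 15 mm from its place (distance of carriage_clean_tab from where it was at the start of the episode above 0.015 m).
It also fails if it takes over 40 s, if anything falls off the work surface, if the arm or the gripper's body presses on something with over 40 N, if the wrist force passes 120 N, or if a joint passes its speed limit or range.

## Working session

There is one attempt and no reset: what is moved stays moved. The work goes in short steps, Python scripts to look and compute and a tool call to move; the robot and the scene stay as the last step left them, time stands still between calls to the robot, and variables do not carry over. Pictures are saved under pics/ and viewed, and the job is handed in when it is done.

Besides the shell and the picture viewer there is one more tool, called after "Request:" by a JSON object that holds its "api" and its "payload", one argument or row to a line. carry_out: Moves the arm, as the interface text tells. Its arguments: {"type":"object","properties":{"series":{"type":"array","items":{"type":"array","items":{"type":"number"}}},"jaw":{"type":"number"},"force":{"type":"number"}},"required":["series"]}

```bash
mkdir -p pics; python3 - <<'E'
from station import robot, vision
import cv2,numpy as np
s=robot.sense(); print({k:s[k] for k in('t','eef_pos','eef_rot','finger_gap','ft_force')}, robot.pinch_z)
for n in('scene','side'):
    p,d=vision.capture(n); cv2.imwrite(f'pics/{n}0.png',p[:,:,::-1]); c=vision.calibration(n); np.savez(f'{n}0.npz',p=p,d=d,K=c['camera_matrix'],r=c['rvec'],t=c['tvec'])
E
```

```text
{'t': 0.0, 'eef_pos': array([5.74115650e+02, 1.22387426e-01, 1.69307672e+02]), 'eef_rot': array([-9.01288187e+01,  1.86696382e-02, -8.99986643e+01]), 'finger_gap': 0.9992392135255329, 'ft_force': array([-0.10083044,  0.15545455,  0.44752648])} 18.8
```

View pics/scene0.png

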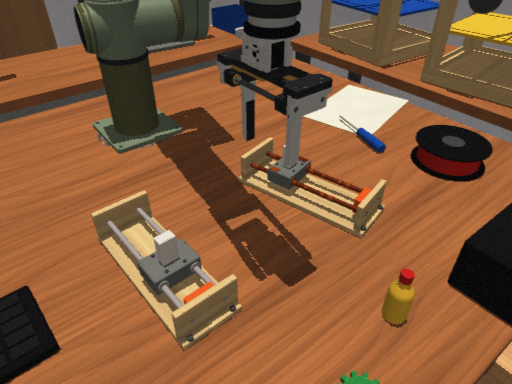

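View pics/side0.png

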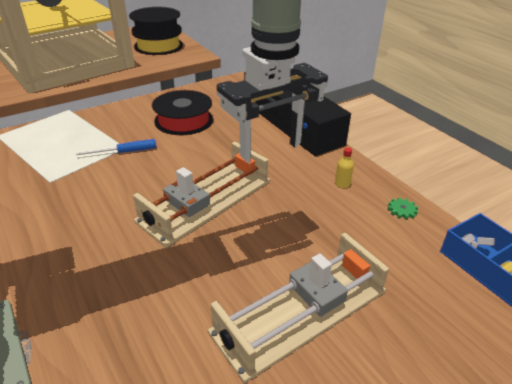

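In the scene view the rusty unit is at upper right, with its carriage at about (289,172) and its stop at about (368,200). In the side view the tab is at (184,183) and the stop at (245,163). The clean unit is the nearer one in both. I'll measure from depth next.

```bash
cat > h.py <<'E'
import numpy as np,cv2
def cloud(f):
    z=np.load(f); d=z['d'];K=z['K'];R=cv2.Rodrigues(z['r'])[0];t=z['t'].ravel()
    v,u=np.mgrid[:d.shape[0],:d.shape[1]]
    c=np.stack([(u-K[0,2])/K[0,0]*d,(v-K[1,2])/K[1,1]*d,d],-1)
    w=(c-t)@R; w[d==0]=np.nan
    return z['p'].astype(int),w
E
python3 - <<'E'
from h import *
for f,box in(('side0.npz',(130,140,275,245)),('scene0.npz',(235,135,390,235))):
    p,w=cloud(f); m=np.zeros(p.shape[:2],bool); m[box[1]:box[3],box[0]:box[2]]=1
    r,g,b=p[...,0],p[...,1],p[...,2]; hsv=cv2.cvtColor(p.astype(np.uint8),cv2.COLOR_RGB2HSV).astype(int)
    Z=w[...,2]
    def st(n,k):
        k=k&m; q=w[k]; 
        if len(q)<5: print(f,n,len(q));return
        print(f,n,len(q),'med',np.median(q,0).round(1),'rng',np.percentile(q,3,0).round(1),np.percentile(q,97,0).round(1))
        rc=cv2.minAreaRect(q[:,:2].astype(np.float32)); print('   rect',np.round(rc[0],1),np.round(rc[1],1),round(rc[2],1))
    grey=hsv[...,1]<50
    st('tabtop',grey&(Z>106)&(Z<114)); st('tab',grey&(Z>66)&(Z<114)&(r>120)); st('blocktop',grey&(Z>56)&(Z<64))
    o=(hsv[...,0]<12)&(hsv[...,1]>200)&(r>190)
    st('orange',o); st('orangetop',o&(abs(Z-60)<3))
    st('plates',(Z>68)&(Z<76)&(hsv[...,0]>12)&(hsv[...,0]<28)&(hsv[...,1]>50))
    k=m&(Z>8)&(Z<76); 
    st('base',(Z>9)&(Z<15)&(hsv[...,0]>12))
E
```

```text
side0.npz tabtop 102 med [464.9 149.8 110.7] rng [454.7 138.5 106.3] [476.5 165.6 112.5]
   rect [466.6 152.7] [22.2 29.8] 15.5
side0.npz tab 328 med [461.7 144.3  95.4] rng [453.9 137.7  67.8] [476.1 164.  112.2]
   rect [466.5 152. ] [22.7 30.6] 13.0
side0.npz blocktop 497 med [453.8 138.6  60.8] rng [370.9 109.8  57. ] [496.8 183.   63.1]
   rect [430.9 143.6] [132.1  84.8] 14.4
side0.npz orange 0
side0.npz orangetop 0
side0.npz plates 373 med [386.7 150.7  72.5] rng [365.1  81.5  68.6] [664.2 245.7  74.8]
   rect [515.5 167.6] [295.  111.1] 14.4
side0.npz base 2430 med [533.  149.9  12.8] rng [368.4  89.3  10. ] [645.7 239.6  14.6]
   rect [485.9 279.1] [309.2 345.7] 14.4
scene0.npz tabtop 2
scene0.npz tab 2
scene0.npz blocktop 360 med [482.6 137.7  59.1] rng [446.1 108.9  56.6] [501.9 183.3  62. ]
   rect [469.3 149.9] [58.8 86.6] 14.4
scene0.npz orange 96 med [nan nan nan] rng [nan nan nan] [nan nan nan]
   rect [620.3 234. ] [ 18.2 134.8] 23.4
scene0.npz orangetop 92 med [637.3 195.   59.4] rng [628.1 173.3  57.4] [646.  215.6  60.7]
   rect [636.7 195.7] [12.8 50.4] 14.8
scene0.npz plates 376 med [645.9 167.7  71. ] rng [372.5  81.4  68.5] [668.9 245.2  72.6]
   rect [518.5 163.4] [293.  110.3] 14.1
scene0.npz base 2695 med [545.9 153.9  11.2] rng [394.3  92.7   9.5] [666.6 234.3  13.3]
   rect [490.  279.8] [309.9 351.1] 14.0
```

Request:
{"api": "carry_out", "payload": {
  "series": [
    [-20,0,-15,0],
    [-30,0,-20,0],
    [-35,0,-25,-5],
    [-35,0,-25,-5],
    [-21.5,0,-17.5,-4.4],
    [-10,0,-5,0],
    [0,0,0,0],
    [0,0,0,0]
  ],
  "jaw": 1,
  "force": 40
}}

```text
t: 1.1
eef_pos: [459.3, 143.8, 170.5]
eef_rot: [-90.0, -0.0, -75.7]
ft_force: [0.6, 1.0, -0.3]
finger_gap: 0.998
```

```bash
python3 - <<'E'
from station import robot, vision
import cv2,numpy as np
from h import *
s=robot.sense(); print({k:s[k] for k in('t','eef_pos','eef_rot','finger_gap','ft_force')})
for n in('wrist','side'):
    c=vision.calibration(n);p,d=vision.capture(n); cv2.imwrite(f'pics/{n}1.png',p[:,:,::-1]);  np.savez(f'{n}1.npz',p=p,d=d,K=c['camera_matrix'],r=c['rvec'],t=c['tvec'])
    p,w=cloud(f'{n}1.npz'); hs=cv2.cvtColor(p.astype(np.uint8),cv2.COLOR_RGB2HSV)
    with np.errstate(all='ignore'): k=(abs(w[...,2]-110)<4)&(hs[...,1]<50)&(np.hypot(w[...,0]-467,w[...,1]-151)<40)
    q=w[k]; print(n,len(q))
    if len(q)>5: print(cv2.minAreaRect(q[:,:2].astype(np.float32)),np.median(q,0))
E
```

```text
{'t': 1.1, 'eef_pos': array([459.33379912, 143.84405393, 170.54335951]), 'eef_rot': array([-8.99737617e+01, -2.16996217e-02, -7.56659400e+01]), 'finger_gap': 0.9983464868866346, 'ft_force': array([ 0.60112521,  1.03540108, -0.26903757])}
wrist 784
((466.1405334472656, 153.6389923095703), (19.26210594177246, 29.621623992919922), 14.327757835388184) [465.90199462 154.06335977 111.07252451]
side 90
((465.2228698730469, 152.44509887695312), (18.716812133789062, 26.66073226928711), 13.179275512695312) [464.41126696 149.76256183 110.64247886]
```

Request:
{"api": "carry_out", "payload": {
  "series": [
    [-6.7,0,9,0],
    [0,25,0,0],
    [0,30,0,0],
    [0,25,0,0],
    [0,13,0,0],
    [0,0,0,0]
  ]
}}

```text
t: 1.95
eef_pos: [465.4, 152.9, 76.6]
eef_rot: [-90.1, 0.0, -75.6]
ft_force: [0.1, 0.0, -0.4]
finger_gap: 0.998
```

```bash
python3 - <<'E'
from station import robot, vision
import cv2
for n in('wrist','side'):
    p,d=vision.capture(n); cv2.imwrite(f'pics/{n}2.png',p[:,:,::-1])
E
```

```text
(no output)
```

View pics/wrist2.png

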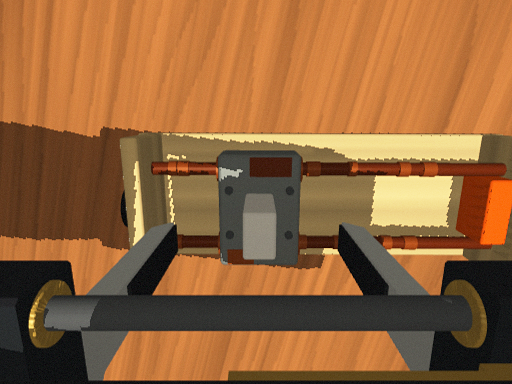

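View pics/side2.png

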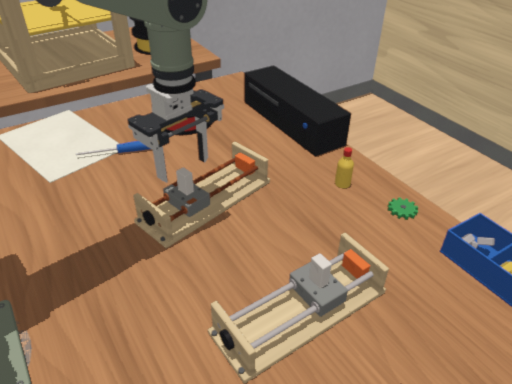

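```bash
python3 - <<'E'
from station import robot, vision
import cv2,numpy as np
P=np.array([[465.4,152.9,76.6],[465.4,152.9,110],[465.4-45*.969,152.9-45*.248,76.6],[465.4+45*.969,152.9+45*.248,76.6],[466,152.5,60]],float)
for n in('wrist','side'):
    c=vision.calibration(n)
    print(n,cv2.projectPoints(P,c['rvec'],c['tvec'],c['camera_matrix'],None)[0].reshape(-1,2).round())
E
```

```text
wrist [[256. 218.]
 [255. 235.]
 [191. 218.]
 [320. 218.]
 [256. 212.]]
side [[185. 185.]
 [184. 172.]
 [168. 195.]
 [201. 176.]
 [186. 191.]]
```

```bash
python3 - <<'E'
import cv2
p=cv2.imread('pics/side2.png')[80:245,120:285]; cv2.imwrite('pics/side2z.png',cv2.resize(p,None,fx=3.6,fy=3.6,interpolation=cv2.INTER_CUBIC))
E
```

```text
(no output)
```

View pics/side2z.png

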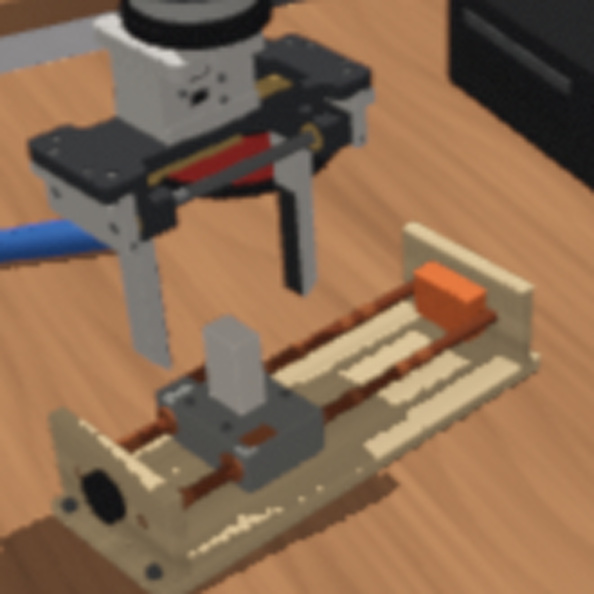

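```bash
python3 - <<'E'
from station import robot, vision
import cv2,numpy as np
from h import *
for n in('wrist','side'):
    c=vision.calibration(n);p,d=vision.capture(n); np.savez(f'{n}3.npz',p=p,d=d,K=c['camera_matrix'],r=c['rvec'],t=c['tvec'])
    p,w=cloud(f'{n}3.npz')
    pts=[(160,176),(163,179),(201,158),(204,159)] if n=='side' else [(165,235),(172,240),(350,235),(345,240),(355,260),(258,235)]
    for u,v in pts: print(n,u,v,w[v,u].round(1),p[v,u])
print(robot.sense()['t'])
E
```

```text
wrist 165 235 [417.7 149.7 133.5] [66 66 60]
wrist 172 240 [420.2 143.6 124.3] [13 14 16]
wrist 350 235 [511.6 173.2 132.4] [78 75 70]
wrist 345 240 [511.2 168.8 129. ] [15 18 17]
wrist 355 260 [511.9 166.1 148.1] [14 11  4]
wrist 258 235 [466.9 153.3 110.7] [149 142 131]
side 160 176 [409.8 136.3 131.1] [124 120 117]
side 163 179 [413.4 131.7 125.5] [126 121 115]
side 201 158 [511.8 164.5 121.5] [30 29 29]
side 204 159 [515.6 158.3 121.2] [92 90 87]
2.15
```

The depth data puts the open fingertips near z = 121, although the TCP reads 77. The tips may swing down as they close. I'll close partway, which still clears the tab, and look again.

Request:
{"api": "carry_out", "payload": {
  "series": [
    [0,0,0,0],
    [0,0,0,0],
    [0,0,0,0],
    [0,0,0,0]
  ],
  "jaw": -0.2
}}

```text
t: 2.65
eef_pos: [465.8, 153.0, 77.5]
eef_rot: [-90.0, -0.0, -75.6]
ft_force: [0.3, -0.2, 0.0]
finger_gap: 0.609
```

```bash
python3 - <<'E'
from station import robot, vision
import cv2,numpy as np
from h import *
for n in('wrist','side'):
    c=vision.calibration(n);p,d=vision.capture(n); np.savez(f'{n}4.npz',p=p,d=d,K=c['camera_matrix'],r=c['rvec'],t=c['tvec'])
    q=p[80:245,120:285] if n=='side' else p[100:384,80:440]
    cv2.imwrite(f'pics/{n}4.png',cv2.resize(q,None,fx=3 if n=='side' else 1.5,fy=3 if n=='side' else 1.5,interpolation=cv2.INTER_CUBIC)[:,:,::-1])
s=robot.sense();print(s['t'],s['finger_gap'],s['eef_pos'])
E
```

```text
2.75 0.5205653837550565 [465.75603041 152.98298194  77.41105938]
```

View pics/side4.png

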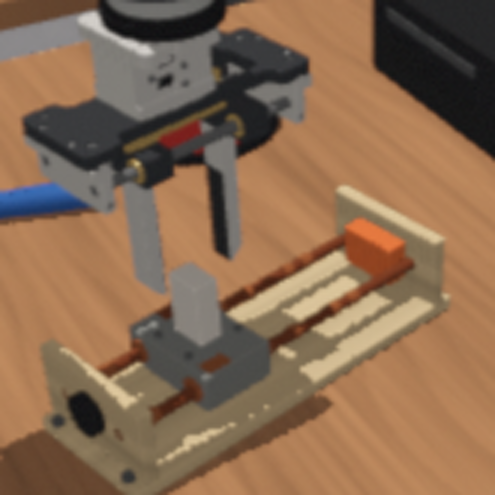

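View pics/wrist4.png

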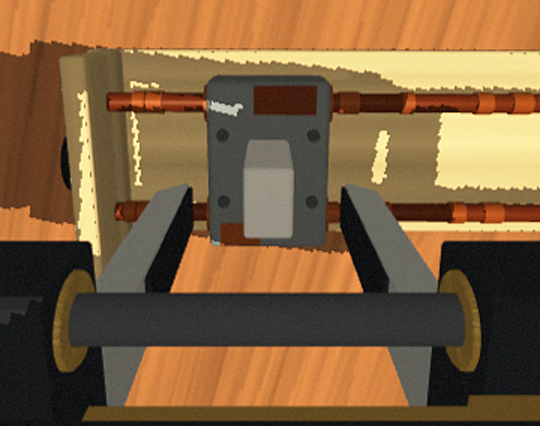

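```bash
python3 - <<'E'
import numpy as np
from h import *
u=np.array([.969,.248]);v=np.array([-.248,.969])
for n in('wrist4','side4','side3','wrist3'):
    p,w=cloud(n+'.npz'); r=w[...,:2]-[466,152.8]; a=r@u;b=r@v;Z=w[...,2]
    with np.errstate(all='ignore'):
      for s in(-1,1):
        k=(s*a>12)&(s*a<70)&(abs(b)<30)&(Z>72)&(Z<165)
        k&=~((Z<75)&(abs(a)>75))
        print(n,s,k.sum())
        for z0 in range(72,165,8):
            kk=k&(Z>=z0)&(Z<z0+8)
            if kk.sum()>2: print('  ',z0,kk.sum(),'a',np.percentile(a[kk],[5,95]).round(0),'b',np.percentile(b[kk],[5,95]).round(0))
E
```

```text
wrist4 -1 1520
   112 89 a [-35. -29.] b [-5. 10.]
   120 178 a [-40. -29.] b [-5. 10.]
   128 201 a [-40. -29.] b [-5. 10.]
   136 233 a [-40. -29.] b [-5. 10.]
   144 280 a [-40. -29.] b [-5. 10.]
   152 315 a [-40. -29.] b [-5. 10.]
   160 224 a [-40. -29.] b [-5. 10.]
wrist4 1 1529
   112 94 a [28. 34.] b [-6. 10.]
   120 168 a [28. 39.] b [-5. 10.]
   128 209 a [28. 39.] b [-5. 10.]
   136 233 a [28. 39.] b [-5. 10.]
   144 276 a [28. 39.] b [-6. 10.]
   152 320 a [28. 39.] b [-6. 10.]
   160 229 a [28. 39.] b [-5. 10.]
side4 -1 189
   112 4 a [-35. -30.] b [-8. -7.]
   120 24 a [-39. -29.] b [-8.  6.]
   128 35 a [-40. -28.] b [-9. 10.]
   136 32 a [-40. -29.] b [-8.  8.]
   144 38 a [-40. -30.] b [-9.  9.]
   152 34 a [-40. -30.] b [-8.  8.]
   160 22 a [-40. -29.] b [-9. 10.]
side4 1 202
   112 19 a [26. 32.] b [-8.  9.]
   120 31 a [26. 36.] b [-8.  8.]
   128 31 a [26. 37.] b [-8.  9.]
   136 33 a [26. 37.] b [-8.  9.]
   144 34 a [26. 38.] b [-8.  7.]
   152 34 a [25. 37.] b [-8.  9.]
   160 20 a [25. 36.] b [-8.  9.]
side3 -1 188
   112 6 a [-53. -47.] b [-9. -6.]
   120 
[... 291 characters left out ...]
 128 32 a [47. 58.] b [-8.  8.]
   136 31 a [47. 58.] b [-8.  7.]
   144 34 a [47. 60.] b [-8.  7.]
   152 30 a [47. 57.] b [-8.  9.]
   160 20 a [48. 56.] b [-8.  9.]
wrist3 -1 1887
   112 104 a [-51. -46.] b [-6. 10.]
   120 220 a [-57. -46.] b [-6. 10.]
   128 258 a [-57. -46.] b [-6. 10.]
   136 294 a [-57. -46.] b [-6. 10.]
   144 333 a [-57. -46.] b [-6. 10.]
   152 393 a [-57. -46.] b [-6. 10.]
   160 285 a [-57. -46.] b [-6. 10.]
wrist3 1 1880
   112 105 a [47. 53.] b [-6. 10.]
   120 216 a [47. 58.] b [-6. 10.]
   128 258 a [47. 58.] b [-5. 10.]
   136 291 a [47. 58.] b [-6. 10.]
   144 331 a [47. 58.] b [-6. 10.]
   152 400 a [47. 58.] b [-6. 10.]
   160 279 a [47. 58.] b [-6. 10.]
```

Both cameras agree that the fingertips are really about 36 mm above the reported TCP height, and the jaws slide straight, so they don't swing down. I'll go down in steps and watch the force.

Request:
{"api": "carry_out", "payload": {
  "series": [
    [0,8,0,0],
    [0,7,0,0],
    [0,0,0,0]
  ],
  "jaw": 0.1
}}

```text
t: 3.12
eef_pos: [464.7, 152.8, 61.3]
eef_rot: [-90.1, 0.0, -75.6]
ft_force: [0.5, 0.3, -0.1]
finger_gap: 0.549
```

```bash
cat > tip.py <<'E'
import sys
from station import robot, vision
from h import *
n0=sys.argv[1]
s=robot.sense();print(s['t'],s['finger_gap'],s['eef_pos'].round(1),s['ft_force'].round(1))
cx,cy=s['eef_pos'][:2]
u=np.array([.969,.248]);v=np.array([-.248,.969])
for n in('wrist','side'):
    c=vision.calibration(n);p,d=vision.capture(n); f=f'{n}{n0}.npz'; np.savez(f,p=p,d=d,K=c['camera_matrix'],r=c['rvec'],t=c['tvec'])
    q=p[80:245,120:285] if n=='side' else p[100:384,80:440]
    cv2.imwrite(f'pics/{n}{n0}.png',cv2.resize(q,None,fx=3 if n=='side' else 1.5,fy=3 if n=='side' else 1.5,interpolation=cv2.INTER_CUBIC)[:,:,::-1])
    p,w=cloud(f); r=w[...,:2]-[cx,cy]; a=r@u;b=r@v;Z=w[...,2]
    with np.errstate(all='ignore'):
      for s in(-1,1):
        k=(s*a>13)&(s*a<70)&(abs(b)<20)&(Z>65)&(Z<220)
        print(n,s,'minz',np.percentile(Z[k],[0.5,2]).round(1),'a',np.percentile(a[k],[5,95]).round(1))
E
python3 tip.py 5
```

```text
3.125 0.5485188012083843 [464.7 152.8  61.3] [ 0.5  0.3 -0.1]
wrist -1 minz [ 99.9 106.1] a [-45.2 -25.8]
wrist 1 minz [ 99.2 105.1] a [25.8 42.5]
side -1 minz [100.3 105.4] a [-47.4 -27.4]
side 1 minz [ 98.8 101.5] a [25.7 38.9]
```

View pics/side5.png

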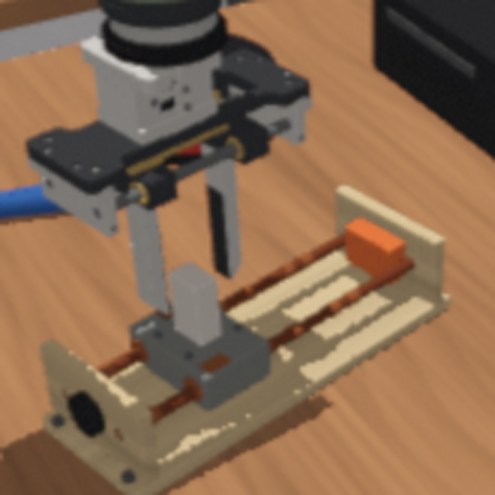

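The tips are now at about z = 98 with no contact force, so the offset is real. I'll go down another 22 mm to put them near z = 76.

Request:
{"api": "carry_out", "payload": {
  "series": [
    [0,8,0,0],
    [0,7,0,0],
    [0,7,0,0],
    [0,0,0,0]
  ]
}}

```text
t: 3.72
eef_pos: [464.9, 152.9, 39.5]
eef_rot: [-90.1, 0.0, -75.6]
ft_force: [-0.1, 0.2, -0.2]
finger_gap: 0.552
```

```bash
python3 tip.py 6
```

```text
3.725 0.5519483091999998 [464.9 152.9  39.5] [-0.1  0.2 -0.2]
wrist -1 minz [78.8 85.1] a [-44.8 -21.2]
wrist 1 minz [78.7 85.1] a [21.4 45.1]
side -1 minz [81.3 86.4] a [-64.9 -26.9]
side 1 minz [77.9 81.2] a [25.5 63.2]
```

View pics/side6.png

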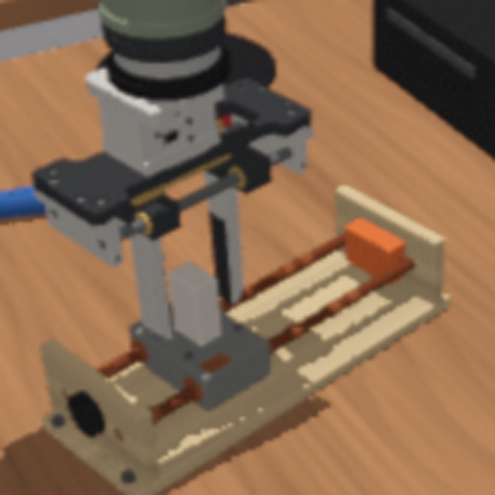

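View pics/wrist6.png

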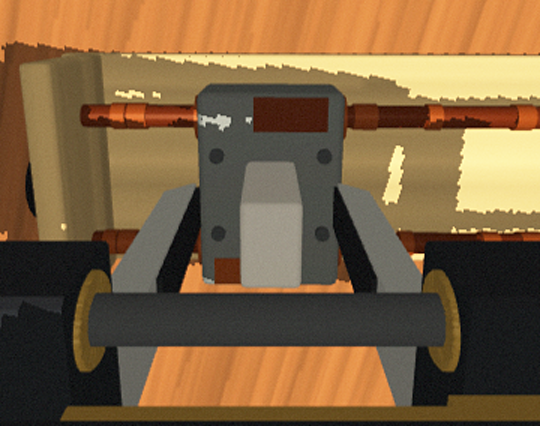

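The fingers straddle the tab with their tips at about z = 77. Closing.

Request:
{"api": "carry_out", "payload": {
  "series": [
    [0,0,0,0],
    [0,0,0,0],
    [0,0,0,0],
    [0,0,0,0],
    [0,0,0,0],
    [0,0,0,0]
  ],
  "jaw": -1,
  "force": 40
}}

```text
t: 4.58
eef_pos: [466.4, 153.1, 40.6]
eef_rot: [-89.9, 0.0, -75.6]
ft_force: [3.3, 1.2, -1.6]
finger_gap: 0.21
```

```bash
python3 tip.py 7
```

```text
4.575 0.20977203290809784 [466.4 153.1  40.6] [ 3.3  1.2 -1.6]
wrist -1 minz [82.8 88.6] a [-39.5 -13.6]
wrist 1 minz [82.3 88.1] a [13.5 30.9]
side -1 minz [83.7 87.6] a [-64.6 -15. ]
side 1 minz [83.  87.4] a [13.9 66.4]
```

View pics/wrist7.png

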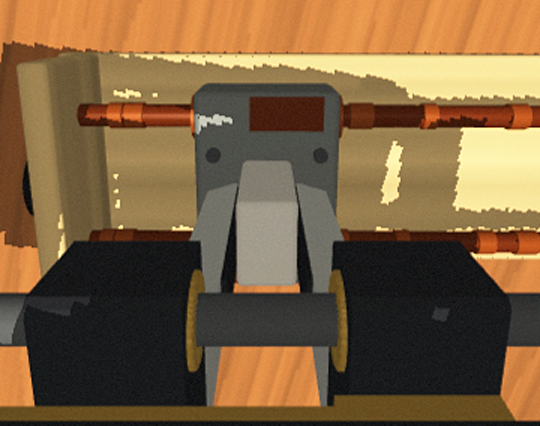

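The opening is 0.21, about 20 mm, so the tab is gripped. First stroke: 40 mm out.

Request:
{"api": "carry_out", "payload": {
  "series": [
    [0,0,10,0],
    [0,0,10,0],
    [0,0,10,0],
    [0,0,10,0],
    [0,0,0,0],
    [0,0,0,0],
    [0,0,0,0],
    [0,0,0,0]
  ]
}}

```text
t: 5.68
eef_pos: [502.6, 162.3, 40.6]
eef_rot: [-90.2, -0.0, -75.6]
ft_force: [-5.0, -2.8, 6.1]
finger_gap: 0.21
```

```bash
python3 tip.py 8
```

```text
5.675 0.20993777373505734 [502.6 162.3  40.6] [-5.  -2.8  6.1]
wrist -1 minz [82.6 88.3] a [-38.8 -13.6]
wrist 1 minz [82.5 87.8] a [13.6 31.6]
side -1 minz [83.2 87.9] a [-64.7 -15.3]
side 1 minz [80.6 86.2] a [13.5 66.4]
```

View pics/side8.png

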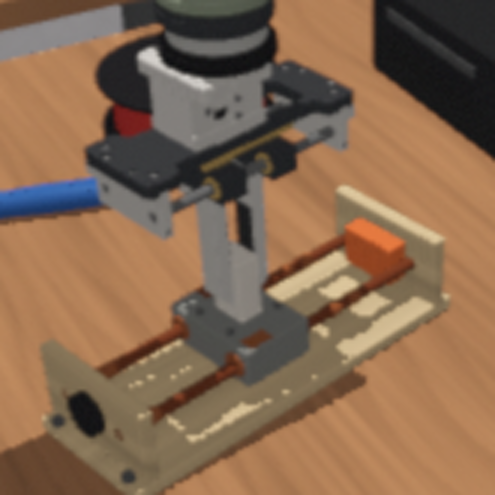

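The carriage moved about 37 mm. Now back.

Request:
{"api": "carry_out", "payload": {
  "series": [
    [0,0,-10,0],
    [0,0,-10,0],
    [0,0,-10,0],
    [0,0,-10,0],
    [0,0,-1,0],
    [0,0,0,0],
    [0,0,0,0],
    [0,0,0,0]
  ]
}}

```text
t: 6.78
eef_pos: [466.8, 153.2, 40.6]
eef_rot: [-89.8, 0.0, -75.6]
ft_force: [7.2, 3.2, -4.9]
finger_gap: 0.209
```

```bash
cat > tab.py <<'E'
from station import robot, vision
from h import *
s=robot.sense();print(s['t'],s['eef_pos'].round(1),s['ft_force'].round(1),s['finger_gap'])
cx,cy=s['eef_pos'][:2]
for n in('wrist','scene'):
    c=vision.calibration(n);p,d=vision.capture(n); np.savez('x.npz',p=p,d=d,K=c['camera_matrix'],r=c['rvec'],t=c['tvec'])
    p,w=cloud('x.npz')
    if n=='scene': cv2.imwrite(f'pics/scene_{s["t"]:.2f}.png',p[:,:,::-1])
    hs=cv2.cvtColor(p.astype(np.uint8),cv2.COLOR_RGB2HSV); r=w[...,:2]-[466,152.8]
    a=r@[.969,.248];b=r@[-.248,.969]
    with np.errstate(all='ignore'):
        k=(abs(w[...,2]-60)<3)&(hs[...,1]<70)&(abs(b)<44)&(a>-45)&(a<170)
    k=cv2.morphologyEx(k.astype(np.uint8),cv2.MORPH_OPEN,np.ones((3,3)))>0
    q=a[k]; print(n,k.sum(),'block a range',np.percentile(q,[1,99]).round(1) if len(q) else '')
E
python3 tab.py
```

```text
6.775 [466.8 153.2  40.6] [ 7.2  3.2 -4.9] 0.20889211876518557
wrist 4317 block a range [-28.7  29.7]
scene 299 block a range [-23.3  31.1][ WARN:0@1.320] global loadsave.cpp:1063 imwrite_ Unsupported depth image for selected encoder is fallbacked to CV_8U.
```

Back at the start: the block is centred at a ≈ 0.5 mm along the rods. Now the second stroke.

Request:
{"api": "carry_out", "payload": {
  "series": [
    [0,0,10,0],
    [0,0,10,0],
    [0,0,10,0],
    [0,0,10,0],
    [0,0,1,0],
    [0,0,0,0],
    [0,0,0,0],
    [0,0,0,0]
  ]
}}

```text
t: 7.88
eef_pos: [501.9, 162.1, 40.6]
eef_rot: [-90.3, -0.0, -75.6]
ft_force: [-7.3, -3.0, 6.5]
finger_gap: 0.21
```

Request:
{"api": "carry_out", "payload": {
  "series": [
    [0,0,-10,0],
    [0,0,-10,0],
    [0,0,-10,0],
    [0,0,-10,0],
    [0,0,-1,0],
    [0,0,0,0],
    [0,0,0,0],
    [0,0,0,0]
  ]
}}

```text
t: 8.88
eef_pos: [466.8, 153.2, 40.7]
eef_rot: [-89.8, 0.0, -75.6]
ft_force: [7.0, 2.3, -5.0]
finger_gap: 0.211
```

```bash
python3 tab.py
```

```text
8.875 [466.8 153.2  40.7] [ 7.   2.3 -5. ] 0.21085341610175667
wrist 4315 block a range [-28.7  29.7]
scene 295 block a range [-23.9  30.7][ WARN:0@1.241] global loadsave.cpp:1063 imwrite_ Unsupported depth image for selected encoder is fallbacked to CV_8U.
```

Now the long run: 128 mm first, then I'll measure what's left.

Request:
{"api": "carry_out", "payload": {
  "series": [
    [0,0,16,0],
    [0,0,20,0],
    [0,0,22,0],
    [0,0,22,0],
    [0,0,22,0],
    [0,0,16,0],
    [0,0,10,0],
    [0,0,0,0]
  ]
}}

```text
t: 9.98
eef_pos: [587.2, 183.7, 40.6]
eef_rot: [-90.3, -0.0, -75.6]
ft_force: [-5.1, -2.4, 4.9]
finger_gap: 0.21
```

Request:
{"api": "carry_out", "payload": {
  "series": [
    [0,0,3,0],
    [0,0,3,0],
    [0,0,0,0],
    [0,0,0,0]
  ]
}}

```text
t: 10.48
eef_pos: [591.8, 184.8, 40.6]
eef_rot: [-90.3, -0.1, -75.6]
ft_force: [-6.6, -2.9, 6.8]
finger_gap: 0.214
```

```bash
python3 tab.py; python3 tip.py 9
```

```text
10.475 [591.8 184.8  40.6] [-6.6 -2.9  6.8] 0.21368668366470517
wrist 4319 block a range [100.5 158.9]
scene 378 block a range [104.4 160.5]
10.575 0.21275690851333215 [591.8 184.8  40.6] [-7.3 -2.1  6.7]
wrist -1 minz [82.8 88.7] a [-38.6 -13.6]
wrist 1 minz [65.6 67.9] a [13.8 65.7]
side -1 minz [84.2 88.7] a [-63.9 -15.2]
side 1 minz [65.6 66.7] a [13.7 65.9][ WARN:0@1.249] global loadsave.cpp:1063 imwrite_ Unsupported depth image for selected encoder is fallbacked to CV_8U.
```

View pics/wrist9.png

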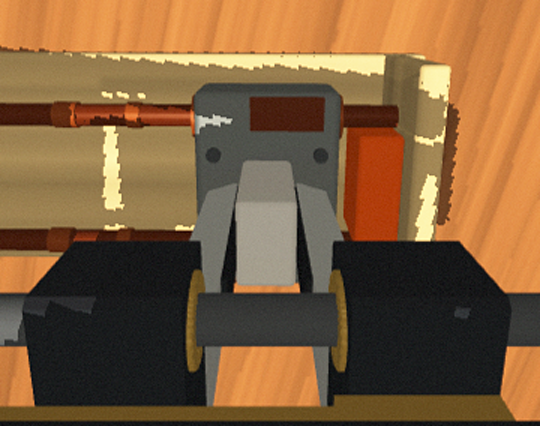

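A small gap of about 8 mm to the orange stop remains. I'll close it gently.

Request:
{"api": "carry_out", "payload": {
  "series": [
    [0,0,3,0],
    [0,0,3,0],
    [0,0,2,0],
    [0,0,0,0],
    [0,0,0,0]
  ]
}}

```text
t: 11.3
eef_pos: [599.3, 186.7, 40.6]
eef_rot: [-90.4, -0.1, -75.6]
ft_force: [-8.0, -3.7, 6.9]
finger_gap: 0.208
```

```bash
python3 tip.py 10
```

```text
11.3 0.20772699287806376 [599.3 186.7  40.6] [-8.  -3.7  6.9]
wrist -1 minz [82.4 88. ] a [-38.5 -13.6]
wrist 1 minz [65.9 68.5] a [13.8 58. ]
side -1 minz [77.2 86.8] a [-64.6 -15.1]
side 1 minz [65.4 66.3] a [14.2 65.6]
```

View pics/wrist10.png

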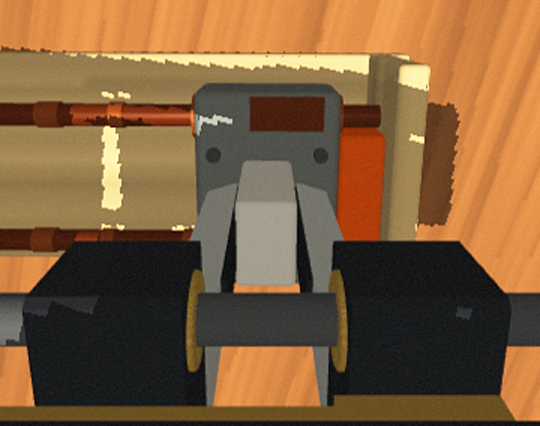

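Not touching yet, and the force is unchanged. A little more.

Request:
{"api": "carry_out", "payload": {
  "series": [
    [0,0,2,0],
    [0,0,2,0],
    [0,0,0,0],
    [0,0,0,0]
  ]
}}

```text
t: 11.9
eef_pos: [598.9, 186.6, 40.5]
eef_rot: [-90.9, -0.1, -75.6]
ft_force: [-17.8, -7.0, 14.5]
finger_gap: 0.209
```

The force has jumped to 18 N and motion has stopped, so the block is on the stop. I'll relax the preload, open partway and lift.

Request:
{"api": "carry_out", "payload": {
  "series": [
    [0,0,-3,0],
    [0,0,0,0],
    [0,0,0,0]
  ]
}}

```text
t: 12.28
eef_pos: [599.2, 186.6, 40.5]
eef_rot: [-90.5, -0.1, -75.6]
ft_force: [-10.3, -4.4, 8.7]
finger_gap: 0.208
```

Request:
{"api": "carry_out", "payload": {
  "series": [
    [0,0,0,0],
    [0,0,0,0],
    [0,0,0,0],
    [0,0,0,0]
  ],
  "jaw": 0
}}

```text
t: 12.78
eef_pos: [603.3, 188.3, 40.3]
eef_rot: [-90.0, 0.0, -75.6]
ft_force: [-0.4, -0.1, -0.9]
finger_gap: 0.499
```

```bash
python3 tip.py 11
```

```text
12.775 0.4987927630557122 [603.3 188.3  40.3] [-0.4 -0.1 -0.9]
wrist -1 minz [78.3 85. ] a [-42.8 -16.9]
wrist 1 minz [67.2 71.8] a [22.1 52.1]
side -1 minz [66.5 71.8] a [-64.1 -14.1]
side 1 minz [66.5 68.5] a [22.4 63.8]
```

View pics/wrist11.png

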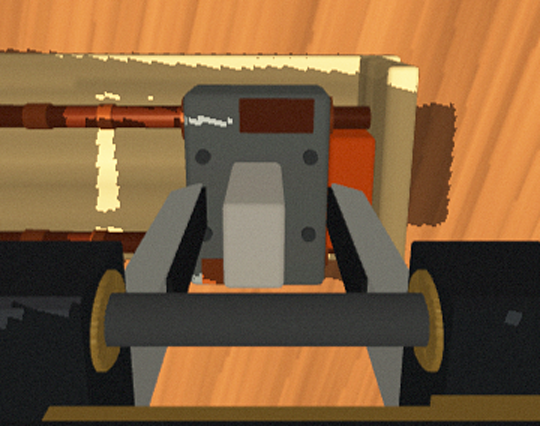

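Request:
{"api": "carry_out", "payload": {
  "series": [
    [0,-5,-3,0],
    [0,-15,0,0],
    [0,-25,0,0],
    [0,-30,0,0],
    [0,-30,0,0],
    [0,-20,0,0],
    [0,0,0,0],
    [0,0,0,0]
  ]
}}

```text
t: 13.88
eef_pos: [599.6, 187.4, 164.3]
eef_rot: [-90.1, 0.0, -75.6]
ft_force: [-0.2, 0.1, -1.0]
finger_gap: 0.503
```

```bash
python3 - <<'E'
from station import robot, vision
from h import *
s=robot.sense();print(s['t'],s['eef_pos'].round(1),s['ft_force'].round(1))
for n in('scene','side','wrist'):
    c=vision.calibration(n);p,d=vision.capture(n); cv2.imwrite(f'pics/{n}F.png',p[:,:,::-1]); np.savez(f'{n}F.npz',p=p,d=d,K=c['camera_matrix'],r=c['rvec'],t=c['tvec'])
    p,w=cloud(f'{n}F.npz'); hs=cv2.cvtColor(p,cv2.COLOR_RGB2HSV) if p.dtype==np.uint8 else cv2.cvtColor(p.astype(np.uint8),cv2.COLOR_RGB2HSV)
    a=(w[...,:2]-[466,152.8])@[.969,.248]; b=(w[...,:2]-[466,152.8])@[-.248,.969];Z=w[...,2]
    with np.errstate(all='ignore'):
        k=(abs(Z-60)<3)&(hs[...,1]<70)&(abs(b)<44)&(a>60)&(a<175)
        o=(abs(Z-60)<3)&(hs[...,1]>190)&(p[...,0]>150)&(abs(b)<25)&(a>120)&(a<200)
    for m,nm in((k,'block'),(o,'stop')):
        if m.sum()>9: print(n,nm,m.sum(),np.percentile(a[m],[2,98]).round(1))
# clean tab shift between first and last image
for n in('scene','side'):
    for f in(n+'0.npz',n+'F.npz'):
        p,w=cloud(f); hs=cv2.cvtColor(p.astype(np.uint8),cv2.COLOR_RGB2HSV)
        with np.errstate(all='ignore'): k=(abs(w[...,2]-108)<5)&(hs[...,1]<50)&(w[...,1]<60)&(w[...,0]>300)
        m=np.zeros(k.shape,bool)
        if n=='scene': m[220:275,140:200]=1
        else: m[250:290,300:340]=1
        print(f,(k&m).sum(),np.median(w[k&m],0).round(1))
E
```

```text
13.875 [599.6 187.4 164.3] [-0.2  0.1 -1. ]
scene block 434 [111.7 167.2]
side block 348 [106.8 163.3]
wrist block 3155 [108.6 166.1]
wrist stop 841 [168.1 185.4]
scene0.npz 218 [ 556.2 -191.3  109.2]
sceneF.npz 219 [ 556.  -191.   109.3]
side0.npz 210 [ 548.2 -190.7  109.9]
sideF.npz 207 [ 547.9 -190.8  110.1]
```

View pics/sideF.png

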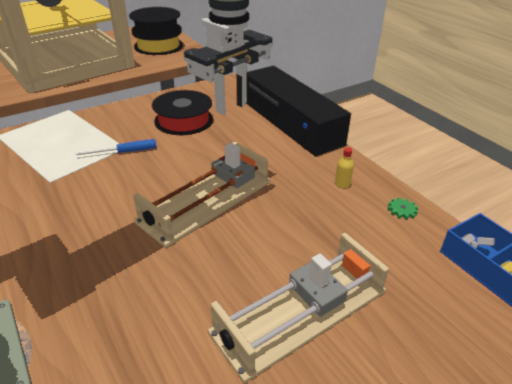

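The rusty carriage is against the orange stop, with a gap of 2 mm or less. The gripper is clear, and the clean carriage at (319,285) hasn't moved. Handing in.

```bash
python3 -c "
from station import robot
print(robot.hand_in())"
```

```text
the job is handed in; nothing more can be done
None
```

I gripped the rusty carriage by its tab and made two strokes of about 36–37 mm towards the orange stop. I returned each time to within about 1 mm of the start and paused at each end. I then ran the carriage up to the stop, where the wrist force rose to about 24 N and it stopped moving. I let go, lifted clear and handed in at about 14 s; no verdict was reported.

**Last checks:**
- **Rusty carriage:** the wrist camera shows a gap of 2 mm or less between its block and the stop, against the 13 mm allowed.
- **Clean carriage:** the scene and side cameras both show its tab within 0.5 mm of where it started.
- **Robot:** the gripper is clear, with the wrist force at about 1 N.

**One disagreement:** the real fingertips were about 36 mm higher than the reported TCP height, according to both the wrist and side cameras. I set the grip height from the images, so the TCP read about 40 mm while the tips were near 77 mm.

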